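# Load the transport block and hold its retaining plate over the threaded pillars

### The arm

A 7-joint arm with a two-finger parallel gripper is mounted at the origin on a cart in front of the work surface, level with it; the furniture and walls round the work are solid. World frame = base frame: x ahead of the robot, y to its left, z up, the work surface at z = 0. Lengths are in m, angles in rad, forces in N, time in s.
With the tool pointing down it reaches from about 0.35 to 0.775 m from the base axis. Payload 3.1 kg.
Tool frame: the origin (TCP) lies at the very end of the fingers, on their centre line; the grasp point (between the pads) lies 19 mm behind it (arm.grip_depth is the distance from the TCP to the grasp point, in m); y points along the fingers, z is the direction in which the jaws open and shut, and the axes are right-handed (so a half turn about y gives the same grasp; the last joint's range is limited). The gripper opens to 85 mm and grips with 20 to 120 N. Pads are 22 mm wide; open, the fingers measure 114 mm over their backs; the gripper's body (76 mm by 85 mm) begins 54 mm behind the grasp point. The pads swing forward as they close: fully open they stand 13 mm farther back than shut.
Start: joints at [1.059, 0.311, 0.014, 1.512, -0.004, 1.319, -0.027], TCP at [0.249, -0.49, 0.203] pointing down, gripper open.
Joint ranges: [-2.7, 2.7], [-0.3, 1.91], [-1.27, 1.3], [0.12, 2.57], [-1.44, 4.58], [0.2, 2.03], [-3.05, 3.05]. Speed limits (rad/s): [2.79, 2.79, 3.14, 3.14, 3.14, 3.14, 3.14].

### API

Orientations are given as a rotation vector (axis times angle).
In Python, from workcell import arm gives the robot as it stands.
- The arm moves only by the tool step_arm, never from a script. Its argument "rows" is a list of rows, each a list of 7 numbers: the shift along the world's x, y, z in m, then the turn, a rotation vector about the world's x, y, z in degrees, then the opening, from 0 (shut) to 1 (fully open). A call has 1 to 8 rows; each row shifts and turns the pose as measured when the row begins; what a row does not reach is not made up. A row lasts 1/8 s, in which the tool goes at most 62.5 mm and 10.7 degrees, less where a joint would pass 70% of its speed; a pose out of reach is approached as far as the arm can. A call is refused whole if a number of a shift passes 0.0625 or a number of a turn 10.7, either way. A call with a gripper value outside its range is refused whole. The fingers move at their own pace and stop on an object; the grip force is fixed at half the most. Time passes only in rows, so rows that do not move let the fingers close. It gives the time, the measured TCP pose, the force and the opening at its end, in the units of the state.
- arm.sense(): the state, without advancing time (a new reading comes with each control period).
- arm.snapshot(name): name is "scene" or "top" or "wrist"; returns a dict with "img" (400x640x3 uint8, blue, green, red), "camera_matrix" (3x3 intrinsics, pixels), "rvec" (rotation vector, rad) and "tvec" (3), from world to camera coordinates, as OpenCV has them; the wrist camera has in their place "mount" (4x4, takes a point from camera to tool coordinates, whose origin is the TCP and whose axes are the tool frame's). Camera axes: x right, y down, z forward; pixel columns grow to the right and rows downward; lengths in m; the calibration is good to about 2 mm. A picture is of the moment at which its call begins: read the wrist's pose just before it. There is no depth.
- arm.job_done(): hands the job in, once; it reports no verdict.
Trained networks look in the newest picture that a camera, given by its name, has taken for a name from the list of things; names that differ only in an ending like _2 or _b are one class to them, and where a whole thing is asked for, a point or a joint stands for the part that bears it (a point fixed in the world has none). Each returns a list of dicts, best first, with "confidence" (0 to 1); they miss things now and then, are a little off and sometimes report something else, mostly with a low value. They report only what shows in the picture. A call takes as long as a camera call. They do not tell look-alikes from the thing itself.
- arm.masks_of(camera, query): "mask" (400x640 bool, what is visible of it) and "box" ([left, top, width, height] in pixels, round what is visible of it).
The state is a dict: "clock": time; "q": joint angles; "joint_velocities": joint speeds; "effort": joint torques, N m; "tcp_pos": TCP position; "tcp_rot": TCP orientation; "ft_force": force on the tool from outside, world axes, zero at the start; "moment": the same for the moment, N m; "gripper_width": opening from 0.0 (shut) to 1.0 (fully open).
Only numpy, scipy, OpenCV 4.12 (cv2) and the standard library are available. Lean on these libraries where they do the work, as an engineer would, in place of code of your own. Each camera call takes 0.05 s, during which the arm holds its last target. There are 200 camera calls.

### The job

Get the samples ready for the courier: the blue-capped tube already stands in place one of the white transport block, so put the red-capped tube fully down into place two (two dots) first and then the green-capped tube into place three (three dots). Then pick up the metal retaining plate by its handle and finish holding it there, still and level, about one centimetre above the two steel pillars and touching nothing below, with each threaded hole seen whole through the plate's hole above it (either way round), so that a colleague can start the two screws: do not set it down or let go. Leave the other things on the table where they are.

Things in the scene. Friction and masses are not known exactly. Their poses are not given: they have to be found in the camera images.
- red_tube_mid (a point): red-capped sample tube, upright, in the tube stand at the start; 94 mm tall, body 16 mm across, ribbed cap 19 mm across on its top 20 mm. This point is its centre, 47 mm above its foot; z runs up to the cap, so the middle of the cap lies 37 mm above this point
- red_tube: the red-capped tube itself; origin at the centre of its foot, z up along the tube
- green_tube_mid (a point): green-capped sample tube, upright, in the tube stand at the start; 94 mm tall, body 16 mm across, ribbed cap 19 mm across on its top 20 mm. This point is its centre, 47 mm above its foot; z runs up to the cap, so the middle of the cap lies 37 mm above this point
- green_tube: the green-capped tube itself; origin at the centre of its foot, z up along the tube
- blue_tube_mid (a point): blue-capped sample tube, upright, already standing in place one of the block; 94 mm tall, body 16 mm across, ribbed cap 19 mm across on its top 20 mm. This point is its centre, 47 mm above its foot; z runs up to the cap, so the middle of the cap lies 37 mm above this point
- blue_tube: the blue-capped tube itself; origin at the centre of its foot, z up along the tube
- stand: fixed grey two-plate tube stand, 86 (x) x 60 (y) x 51 mm tall, six 18 mm openings in its top plate (3 x 2, 27 mm apart); red and green tube stand in opposite corners (which is where varies), feet 7 mm above the table, 48 mm of each above the top plate. Origin under its centre
- block: fixed white transport block for tubes, 58 (x) x 168 (y) mm, top face 54 mm above the table, three wells in a row along its y axis, 34 mm apart, and at each end of the row a steel pillar, 18 mm across, that stands 55 mm above the top face. Origin on the table under its centre, z up
- place_1 (a point): centre of the mouth of place one (marked on the block's -x side by 1 black dot), on the block's top face, z up. Well 18.5 mm wide with a small chamfer, 42 mm deep: a seated tube's centre point stands 5 mm above this point and its cap top 52 mm above it
- place_2 (a point): centre of the mouth of place two (marked on the block's -x side by 2 black dots), on the block's top face, z up. Well 18.5 mm wide with a small chamfer, 42 mm deep: a seated tube's centre point stands 5 mm above this point and its cap top 52 mm above it
- place_3 (a point): centre of the mouth of place three (marked on the block's -x side by 3 black dots), on the block's top face, z up. Well 18.5 mm wide with a small chamfer, 42 mm deep: a seated tube's centre point stands 5 mm above this point and its cap top 52 mm above it
- thread_a (a point): centre of the 6 mm threaded hole in the flat top of the steel pillar at the block's +y end, 109 mm above the table, 70 mm from the block's middle along its y axis; seated tubes' caps end 3 mm lower
- thread_b (a point): centre of the 6 mm threaded hole in the flat top of the steel pillar at the block's -y end, 109 mm above the table, 70 mm from the block's middle along its y axis; seated tubes' caps end 3 mm lower
- plate_handle (a point): middle of the grip bar of the retaining plate's black bow handle; the plate lies flat on the table, handle up, at the start. Bar: flat-sided, 10 mm thick (x), 78 mm long (y), 16 mm high, its middle 38 mm above the table, 30 mm above the plate's top face, with 22 mm of free space below it. x, y, z are the plate's axes, z up
- plate: the retaining plate: aluminium, 46 (x) x 172 (y) x 5 mm, about 0.18 kg, with a 3 mm thick rubber strip (26 x 108 mm) under its middle; origin at the centre of the underside of that strip, straight below plate_handle, same axes
- hole_a (a point): centre of the 14 mm through hole at the plate's +y end, at the metal plate's underside (35 mm below the grip bar's middle), 70 mm from the plate's middle along its y axis; the plate may go on either way round
- hole_b (a point): centre of the 14 mm through hole at the plate's -y end, at the metal plate's underside (35 mm below the grip bar's middle), 70 mm from the plate's middle along its y axis; the plate may go on either way round
- iodine_bottle: brown iodine bottle, 42 mm across, 88 mm tall, white cap; bystander, origin under its centre
- tip_carton: small white and green carton, 46 x 85 x 60 mm; bystander, origin under its centre
- timer: white kitchen-style timer, 60 x 64 x 18 mm; bystander, origin under its centre
- plaster_roll: roll of plaster tape lying flat, 68 mm across, 19 mm high; bystander, origin under its centre
Things that resemble listed ones, but are neither listed nor needed, are in the scene too. Of the things like the red_tube, leave any that is yellow; of the rest the smaller one is meant.

How it is judged:
On the way, in this order (a step that is already met when the one before it is completed fails the run):
1. the red-capped tube stands fully down in place two, let go (horizontal distance between red_tube_mid and place_2 below 0.006 m and z of red_tube_mid in the frame of place_2 below 0.0085 m and angle between red_tube_mid's own z axis and vertical below 0.12 rad and contact force between the fingers and red_tube below 0.05 N), for 0.2 s.
2. then the green-capped tube stands fully down in place three, let go (horizontal distance between green_tube_mid and place_3 below 0.006 m and z of green_tube_mid in the frame of place_3 below 0.0085 m and angle between green_tube_mid's own z axis and vertical below 0.12 rad and contact force between the fingers and green_tube below 0.05 N), for 0.2 s.
3. then the plate is lifted off the table by the gripper (height (world z) of plate_handle above 0.08 m and contact force between the fingers and plate above 1 N), for 0.2 s.
At the end, for the whole second after the job is handed in: Gripper holds the plate still, level within 0.1 rad, its metal underside 4-20 mm above both pillar tops, touching neither block nor tubes, each hole within 4 mm (from above) over a threaded hole; blue, red, green tubes upright and down within 3.5 mm in places one, two, three (((horizontal distance between hole_a and thread_a below 0.004 m and horizontal distance between hole_b and thread_b below 0.004 m) or (horizontal distance between hole_a and thread_b below 0.004 m and horizontal distance between hole_b and thread_a below 0.004 m)) and z of hole_a in the frame of thread_a between 0.004 and 0.02 m and z of hole_b in the frame of thread_b between 0.004 and 0.02 m and angle between plate_handle's own z axis and vertical below 0.1 rad and contact force between the fingers and plate above 1 N and contact force between plate and block below 0.05 N and linear speed of plate below 0.02 m/s and contact force between plate and blue_tube below 0.05 N and contact force between plate and red_tube below 0.05 N and contact force between plate and green_tube below 0.05 N and horizontal distance between blue_tube_mid and place_1 below 0.006 m and z of blue_tube_mid in the frame of place_1 below 0.0085 m and angle between each of blue_tube_mid, red_tube_mid, green_tube_mid's own z axis and vertical below 0.12 rad and horizontal distance between red_tube_mid and place_2 below 0.006 m and z of red_tube_mid in the frame of place_2 below 0.0085 m and horizontal distance between green_tube_mid and place_3 below 0.006 m and z of green_tube_mid in the frame of place_3 below 0.0085 m); the arm keeps its last pose, push and grip.
It fails at once if a bystander is shifted by more than 3 cm (distance of any of iodine_bottle, tip_carton, timer, plaster_roll from where it was at the start of the episode above 0.03 m).
It fails at once if a tube is tipped over (angle between any of blue_tube_mid, red_tube_mid, green_tube_mid's own z axis and vertical above 0.7 rad).
It also fails if it takes over 72 s, if anything falls off the work surface, if the arm or the gripper's body presses on something with over 40 N, if the wrist force passes 120 N, or if a joint passes its speed limit or range.

## Working session

There is one attempt and no reset: what is moved stays moved. The work goes in short steps, Python scripts to look and compute and a tool call to move; the robot and the scene stay as the last step left them, time stands still between calls to the robot, and variables do not carry over. Pictures are saved under pics/ and viewed, about 8 in all and at most 12, crops included, and the job is handed in when it is done.

Besides the shell and the picture viewer there is one more tool, called in YAML: its name, and indented under it one key for each argument. step_arm: Moves the arm, as the interface text tells. Its arguments: {"type":"object","properties":{"rows":{"type":"array"}},"required":["rows"]}

```bash
mkdir -p pics; ls
cat > h.py <<'E'
import numpy as np, cv2
from workcell import arm
from scipy.spatial.transform import Rotation as R
def snap(n):
    s=arm.sense(); p=arm.snapshot(n)
    if n=="wrist":
        T=np.eye(4); T[:3,:3]=R.from_rotvec(s["tcp_rot"]).as_matrix(); T[:3,3]=s["tcp_pos"]
        C=T@np.array(p["mount"])
    else:
        Rm=cv2.Rodrigues(np.array(p["rvec"],float))[0]; C=np.eye(4)
        C[:3,:3]=Rm.T; C[:3,3]=-Rm.T@np.array(p["tvec"],float).ravel()
    return p["img"],np.array(p["camera_matrix"]),C
def toz(uv,K,C,z):
    d=C[:3,:3]@np.linalg.inv(K)@np.array([uv[0],uv[1],1.]); return C[:3,3]+d*(z-C[2,3])/d[2]
def proj(P,K,C):
    q=K@(C[:3,:3].T@(np.array(P)-C[:3,3])); return q[:2]/q[2]
E
python3 - <<'E'
from h import *
s=arm.sense(); print(s)
for n in ("scene","top"):
    im,K,C=snap(n); cv2.imwrite(f"pics/{n}0.png",im); np.savez(n,im=im,K=K,C=C)
    print(n,C[:3,3].round(3))
    for q in ["red_tube","green_tube","blue_tube","stand","block","plate","plate_handle"]:
        for r in arm.masks_of(n,q)[:3]: print(q,r["box"],round(r["confidence"],2))
E
```

```text
pics
{'clock': 0.0, 'q': array([ 1.0593447 ,  0.31174631,  0.01401335,  1.51309168, -0.00438819,
        1.31917629, -0.02718689]), 'joint_velocities': array([ 8.70015149e-04,  9.00022923e-04,  3.22839650e-05, -1.44455878e-03,
       -1.45076739e-04, -7.05405456e-04, -8.54832035e-04]), 'effort': array([ 3.73337689e-04, -3.79912698e+01,  1.46695725e-01, -2.30588365e+01,
        1.23852713e-02,  1.37000601e-02,  3.28377257e-05]), 'tcp_pos': array([ 0.24859476, -0.48970985,  0.2019959 ]), 'tcp_rot': array([-0.46976387,  1.96232296, -1.95769611]), 'ft_force': array([-0.13621355,  0.1506877 , -0.10484418]), 'moment': array([ 0.03768258,  0.03174457, -0.07609965]), 'gripper_width': 1.0029240623054918}
scene [0.07  0.604 0.547]
red_tube [328.2, 134.0, 11.2, 41.8] 0.77
red_tube [373.2, 145.7, 11.1, 33.0] 0.71
red_tube [274.7, 246.9, 47.2, 61.2] 0.65
green_tube [394.7, 154.9, 10.0, 30.4] 0.72
green_tube [296.2, 172.9, 62.9, 73.6] 0.21
blue_tube [316.8, 191.8, 7.8, 26.3] 0.58
blue_tube [275.5, 195.0, 29.0, 18.2] 0.31
stand [374.3, 161.9, 29.0, 27.9] 0.93
block [273.2, 250.7, 45.5, 56.3] 0.42
plate [275.5, 248.8, 45.7, 61.2] 0.75
plate_handle [277.4, 249.3, 44.0, 58.6] 0.88
plate_handle [373.0, 148.0, 10.5, 30.2] 0.37
top [ 0.326 -0.095  1.431]
red_tube [394.7, 169.6, 15.2, 17.3] 0.68
red_tube [388.7, 190.6, 11.3, 18.5] 0.6
blue_tube [290.2, 216.7, 58.8, 26.7] 0.53
stand [397.4, 218.7, 32.3, 30.8] 0.98
stand [251.4, 182.6, 37.7, 25.7] 0.68
block [288.0, 217.1, 61.5, 24.4] 0.92
plate [229.2, 224.7, 59.8, 35.2] 0.95
plate_handle [229.2, 228.0, 59.3, 30.0] 0.88
plate_handle [412.1, 217.6, 9.1, 6.8] 0.17
```

Run:
```python
from h import *
a=np.load("top.npz");im=a["im"]
c=im[150:290,210:450]; c=cv2.resize(c,None,fx=3.3,fy=3.3,interpolation=cv2.INTER_CUBIC); cv2.imwrite("pics/top1.png",c)
a=np.load("scene.npz");im=a["im"]
c=im[110:320,230:450]; cv2.imwrite("pics/scene1.png",cv2.resize(c,None,fx=2.8,fy=2.8,interpolation=cv2.INTER_CUBIC))
```

```text
(no output)
```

View pics/top1.png

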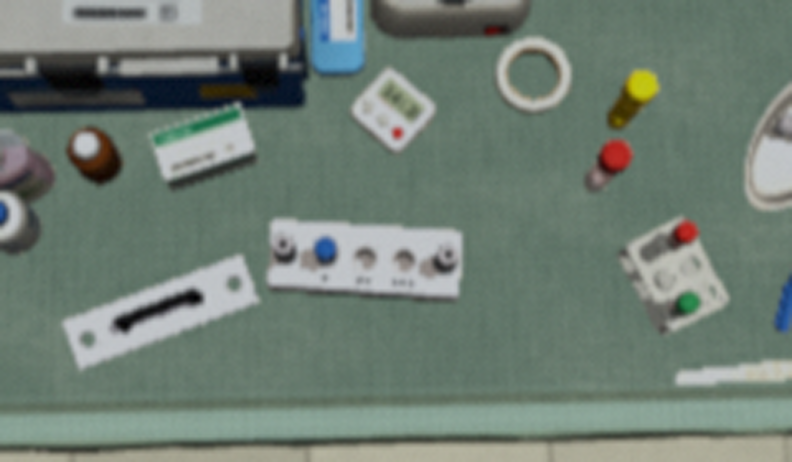

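View pics/scene1.png

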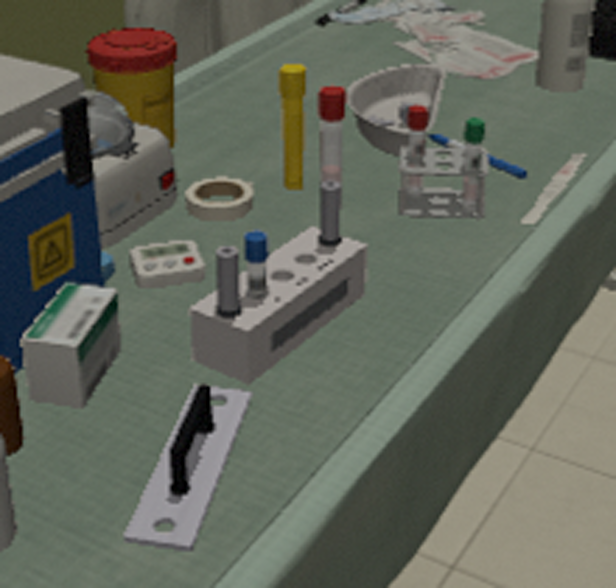

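Candidates for "red tube" in the top crop are the yellow tube (640,90), the large free-standing red tube (615,156) and the small red tube in the stand (685,231). Yellow is ruled out. Of the two reds, the smaller one in the stand fits. I'll confirm it with the wrist view.

Run:
```python
from h import *
a=np.load("top.npz");K,C=a["K"],a["C"]
f=lambda u,v,z:toz((u/3.3+210,v/3.3+150),K,C,z).round(4)
for n,u,v,z in [("red",685,231,.101),("green",688,302,.101),("redbig",616,156,.12),("blue",325,249,.106),("w2",365,258,.054),("w3",404,260,.054),("pilA",284,242,.109),("pilB",447,256,.109),("holeA",88,339,.008),("holeB",234,284,.008),("h1",120,324,.046),("h2",197,296,.046),("yellow",642,86,.15)]: print(n,f(u,v,z))
s=arm.sense();print(R.from_rotvec(s["tcp_rot"]).as_matrix().round(3)); print(arm.snapshot("wrist")["mount"], K)
```

```text
red [ 0.5197 -0.3788  0.101 ]
green [ 0.4593 -0.3778  0.101 ]
redbig [ 0.5822 -0.3202  0.12  ]
blue [ 0.5101 -0.0727  0.106 ]
w2 [ 0.5086 -0.1068  0.054 ]
w3 [ 0.5061 -0.141   0.054 ]
pilA [ 0.5163 -0.0383  0.109 ]
pilB [ 0.5015 -0.1754  0.109 ]
holeA [0.4467 0.1432 0.008 ]
holeB [0.4935 0.0117 0.008 ]
h1 [0.456  0.1089 0.046 ]
h2 [0.4791 0.0414 0.046 ]
yellow [ 0.6352 -0.3397  0.15  ]
[[-0.892  0.     0.453]
 [-0.453 -0.    -0.892]
 [ 0.    -1.     0.   ]]
[[ 3.67745000e-04  9.62449262e-01  2.71461383e-01 -6.80855960e-02]
 [ 4.45985971e-04 -2.71461532e-01  9.62449187e-01 -1.70311036e-01]
 [ 9.99999833e-01 -2.32867908e-04 -5.29067490e-04  7.50517501e-04]
 [ 0.00000000e+00  0.00000000e+00  0.00000000e+00  1.00000000e+00]] [[479.36590285   0.         317.37675592]
 [  0.         479.36590285 203.97376986]
 [  0.           0.           1.        ]]
```

step_arm:
  rows:
    - [0.04,0.019,0.005,0,0,9.5,0.5]
    - [0.04,0.019,0,0,0,9.5,0.5]
    - [0.04,0.019,0,0,0,9.5,0.5]
    - [0.04,0.019,0,0,0,9.5,0.5]
    - [0.04,0.018,0,0,0,9.5,0.5]
    - [0.04,0.018,0,0,0,9.5,0.5]
    - [0,0,0,0,0,0,0.5]
    - [0,0,0,0,0,0,0.5]

```text
clock: 1.85
tcp_pos: [0.4933, -0.3756, 0.2082]
tcp_rot: [-1.17, 1.265, -1.271]
ft_force: [-0.6, -0.8, -0.0]
gripper_width: 0.499
```

```bash
cat >> h.py <<'E'
def wr(name):
    im,K,C=snap("wrist"); np.savez(name,im=im,K=K,C=C); cv2.imwrite(f"pics/{name}.png",im); return im,K,C
E
python3 - <<'E'
from h import *
s=arm.sense(); print(s["clock"],s["tcp_pos"].round(4),R.from_rotvec(s["tcp_rot"]).as_matrix().round(3),s["gripper_width"],s["q"].round(2))
im,K,C=wr("w1")
for q in ["red_tube","green_tube","stand"]:
    for r in arm.masks_of("wrist",q)[:3]: print(q,r["box"],round(r["confidence"],2))
E
```

```text
1.85 [ 0.4933 -0.3756  0.2082] [[-0.08   0.003  0.997]
 [-0.997 -0.003 -0.08 ]
 [ 0.002 -1.     0.003]] 0.49866342327498897 [ 0.79  0.47 -0.26  1.29  0.12  1.4   0.46]
red_tube [444.3, 118.8, 101.5, 42.9] 0.94
red_tube [389.6, 92.8, 74.4, 41.1] 0.83
red_tube [344.0, 174.4, 25.8, 29.8] 0.67
green_tube [271.6, 179.1, 29.6, 30.4] 0.91
stand [269.0, 134.7, 103.8, 91.8] 0.6
```

View pics/w1.png

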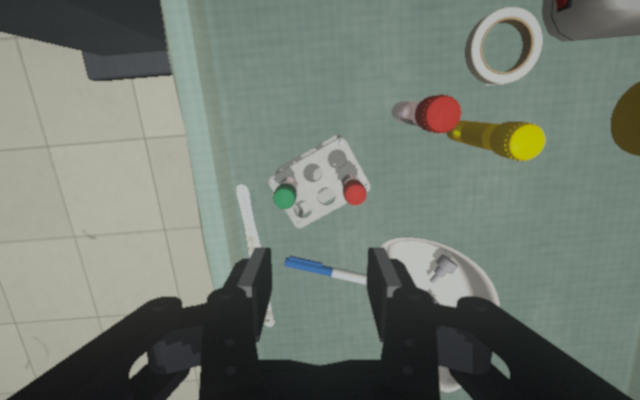

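Wrist view: the small red tube is in the stand at (355,192), green at (285,196). The big red tube at (440,114) and the yellow one at (525,140) are the look-alikes. I'll confirm with a crop and measure.

```bash
cat >> h.py <<'E'
def blob(im,col,box):
    h=cv2.cvtColor(im,cv2.COLOR_BGR2HSV); H,S,V=[h[...,i].astype(int) for i in range(3)]
    m={"red":((H<8)|(H>172)),"green":(H>60)&(H<90),"blue":(H>98)&(H<125)}[col]&(S>110)&(V>50)
    x,y,w,hh=box; k=np.zeros(m.shape,bool); k[y:y+hh,x:x+w]=1; m&=k
    n,l,st,ce=cv2.connectedComponentsWithStats(m.astype(np.uint8)); i=1+np.argmax(st[1:,4]); return ce[i],st[i]
E
python3 - <<'E'
from h import *
a=np.load("w1.npz");im,K,C=a["im"],a["K"],a["C"]
for c,b in (("red",(335,165,45,45)),("green",(262,170,45,45))):
    ce,st=blob(im,c,b); print(c,ce.round(1),st,toz(ce,K,C,.097).round(4),toz(ce,K,C,.101).round(4))
print(C[:3,3].round(3),K[0,0], toz((440,112),K,C,.12))
cv2.imwrite("pics/w1c.png",cv2.resize(im[70:240,250:560],None,fx=2.5,fy=2.5,interpolation=cv2.INTER_CUBIC))
E
```

```text
red [354.6 193.1] [344 181  22  24 391] [ 0.5232 -0.3803  0.097 ] [ 0.5228 -0.3793  0.101 ]
green [283.9 197.4] [274 188  21  20 332] [ 0.463  -0.3793  0.097 ] [ 0.4635 -0.3782  0.101 ]
[ 0.498 -0.307  0.378] 342.02417636349804 [ 0.58647194 -0.31847849  0.12      ]
```

View pics/w1c.png

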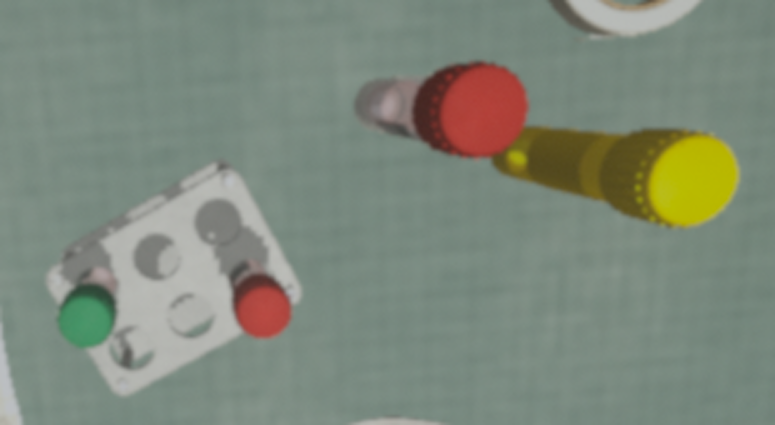

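Confirmed: the red tube in the stand is the smaller one. Going to grasp it.

step_arm:
  rows:
    - [0.029,-0.004,-0.03,0,0,-1.6,0.5]
    - [0,0,-0.02,0,0,0,0.5]
    - [0,0,-0.02,0,0,0,0.5]
    - [0,0,0,0,0,0,0.5]

```text
clock: 2.55
tcp_pos: [0.5189, -0.3849, 0.1383]
tcp_rot: [-1.153, 1.291, -1.303]
ft_force: [0.5, -0.6, 0.6]
gripper_width: 0.498
```

step_arm:
  rows:
    - [0.0036,0.0052,-0.01,0,0,0,0.5]
    - [0,0,-0.018,0,0,0,0.5]
    - [0,0,-0.018,0,0,0,0.5]
    - [0,0,-0.016,0,0,0,0.5]
    - [0,0,0,0,0,0,0.5]

```text
clock: 3.18
tcp_pos: [0.5245, -0.3809, 0.0784]
tcp_rot: [-1.149, 1.285, -1.311]
ft_force: [0.3, -0.0, -0.3]
gripper_width: 0.5
```

```bash
cat >> h.py <<'E'
def st():
    s=arm.sense(); M=R.from_rotvec(s["tcp_rot"]).as_matrix()
    print(round(s["clock"],2),"tcp",s["tcp_pos"].round(4),"down",M[:,1].round(3),"jaw deg",round(np.degrees(np.arctan2(M[1,2],M[0,2])),2),"w",round(s["gripper_width"],3),"F",s["ft_force"].round(1),"q",s["q"].round(2))
E
python3 -c "from h import *; st()"
```

```text
3.17 tcp [ 0.5245 -0.3809  0.0784] down [ 0.01  -0.012 -1.   ] jaw deg -6.97 w 0.5 F [ 0.3 -0.  -0.3] q [ 0.75  0.6  -0.24  1.4   0.15  1.14  0.37]
```

step_arm:
  rows:
    - [-0.002,0.001,-0.005,0.7,0.6,0.8,0.5]
    - [0,0,0,0,0,0,0.15]
    - [0,0,0,0,0,0,0.0]
    - [0,0,0,0,0,0,0.0]
    - [0,0,0,0,0,0,0.0]
    - [0,0,0,0,0,0,0.0]

```text
clock: 3.92
tcp_pos: [0.5242, -0.381, 0.076]
tcp_rot: [-1.155, 1.285, -1.29]
ft_force: [-0.2, -0.2, -0.0]
gripper_width: -0.002
```

```bash
python3 -c "from h import *; st()"
```

```text
3.92 tcp [ 0.5242 -0.381   0.076 ] down [ 0.003 -0.001 -1.   ] jaw deg -6.14 w -0.002 F [-0.2 -0.2 -0. ] q [ 0.76  0.61 -0.24  1.39  0.15  1.15  0.39]
```

The gripper closed on nothing, so I'll look.

Run:
```python
from h import *
im,K,C=wr("w2"); 
cv2.imwrite("pics/w2c.png",im)
print(C[:3,3].round(3), proj([.5242,-.381,.076],K,C),proj([.5225,-.3795,.101],K,C))
```

```text
[ 0.531 -0.313  0.246] [319.54695487 239.66096469] [315.80089613 257.22658726]
```

View pics/w2c.png

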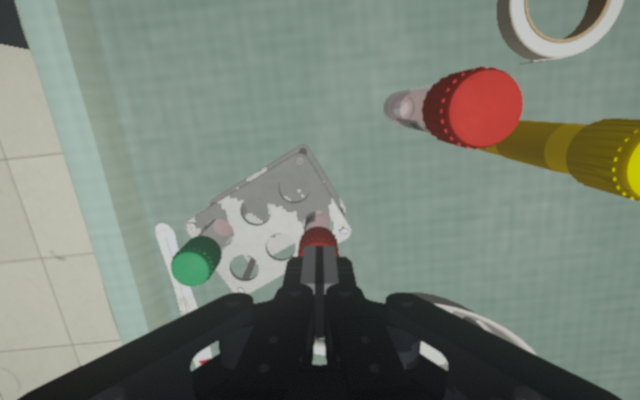

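Run:
```python
from h import *
a=np.load("w2.npz");im,K,C=a["im"],a["K"],a["C"]
for y in (-.392,-.381,-.370):
  for z in (.076,.095,.11): print(y,z,proj([.5242,y,z],K,C).round(0))
c=im[180:330,220:420]
t,Kt,Ct=snap("top"); s,Ks,Cs=snap("scene")
p=proj([.5242,-.381,.09],Ks,Cs).astype(int); print(p)
d=s[p[1]-50:p[1]+40,p[0]-45:p[0]+45]
cv2.imwrite("pics/c3.png",np.hstack([cv2.resize(c,(480,360),interpolation=cv2.INTER_CUBIC),cv2.resize(d,(320,320),interpolation=cv2.INTER_CUBIC).__class__(0) if 0 else cv2.copyMakeBorder(cv2.resize(d,(320,320),interpolation=cv2.INTER_CUBIC),0,40,0,0,cv2.BORDER_CONSTANT)]))
```

```text
-0.392 0.076 [322. 259.]
-0.392 0.095 [322. 275.]
-0.392 0.11 [323. 291.]
-0.381 0.076 [320. 240.]
-0.381 0.095 [320. 254.]
-0.381 0.11 [320. 269.]
-0.37 0.076 [317. 220.]
-0.37 0.095 [317. 233.]
-0.37 0.11 [317. 245.]
[379 152]
```

View pics/c3.png

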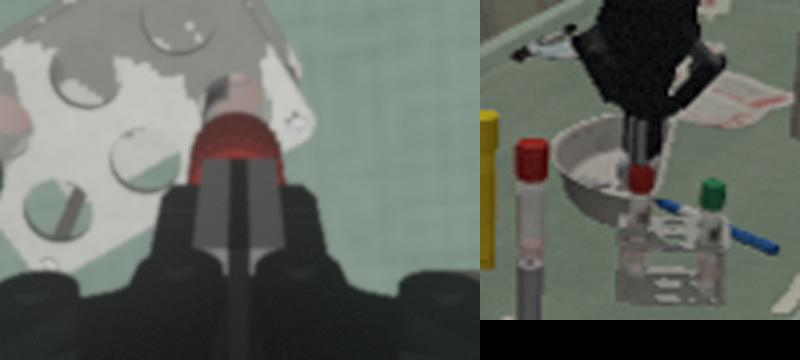

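The wrist crop shows the shut fingertips covering the red cap's top from above. The scene camera also puts them at z≈0.10, although the reported TCP is 0.076. So the real tips sit about 25 mm behind the reported TCP. I'll reopen, go down in small steps watching the force, and close again.

step_arm:
  rows:
    - [0,0,0.01,0,0,0,0.5]
    - [0,0,0,0,0,0,0.5]
    - [0,0,-0.012,0,0,0,0.5]
    - [0,0,-0.012,0,0,0,0.5]
    - [0,0,-0.007,0,0,0,0.5]
    - [0,0,0,0,0,0,0.5]

```text
clock: 4.82
tcp_pos: [0.5233, -0.3804, 0.0522]
tcp_rot: [-1.156, 1.287, -1.288]
ft_force: [-0.4, -0.1, -0.1]
gripper_width: 0.497
```

step_arm:
  rows:
    - [0,0,0,0,0,0,0.1]
    - [0,0,0,0,0,0,0.0]
    - [0,0,0,0,0,0,0.0]
    - [0,0,0,0,0,0,0.0]

```text
clock: 5.32
tcp_pos: [0.524, -0.3809, 0.0531]
tcp_rot: [-1.155, 1.285, -1.29]
ft_force: [-0.3, -0.4, -0.4]
gripper_width: 0.197
```

```bash
python3 -c "from h import *; st(); print(arm.grip_depth,[d for d in dir(arm) if d[0]!='_'])"
```

```text
5.33 tcp [ 0.524  -0.3809  0.0531] down [ 0.003 -0.001 -1.   ] jaw deg -6.14 w 0.197 F [-0.3 -0.4 -0.4] q [ 0.76  0.63 -0.24  1.42  0.16  1.11  0.38]
0.0187 ['MotionError', 'grip_depth', 'job_done', 'masks_of', 'sense', 'snapshot']
```

Run:
```python
from h import *
im,K,C=wr("w3")
c=im[160:340,200:440]
s,Ks,Cs=snap("scene")
p=proj([.5242,-.381,.09],Ks,Cs).astype(int)
d=s[p[1]-50:p[1]+40,p[0]-45:p[0]+45]
cv2.imwrite("pics/c4.png",np.hstack([cv2.resize(c,(480,360),interpolation=cv2.INTER_CUBIC),cv2.resize(d,(320,360),interpolation=cv2.INTER_CUBIC)]))
```

```text
(no output)
```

View pics/c4.png

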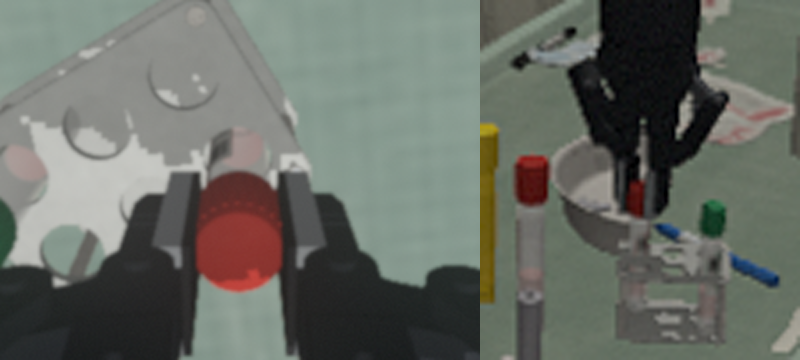

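Fingers now flank the red cap. Lifting gently and checking the width.

step_arm:
  rows:
    - [0,0,0,0,0,0,0.0]
    - [0,0,0.01,0,0,0,0.0]
    - [0,0,0.02,0,0,0,0.0]
    - [0,0,0.03,0,0,0,0.0]
    - [0,0,0.03,0,0,0,0.0]
    - [0,0,0.025,0,0,0,0.0]
    - [0,0,0.015,0,0,0,0.0]
    - [0,0,0,0,0,0,0.0]

```text
clock: 6.42
tcp_pos: [0.524, -0.3806, 0.1906]
tcp_rot: [-1.155, 1.283, -1.291]
ft_force: [0.2, 0.3, -0.6]
gripper_width: 0.199
```

Run:
```python
from h import *
st()
im,K,C=wr("w4"); ce,s=blob(im,"red",(270,150,100,150)); print(ce,s)
a=np.load("w3.npz"); print(blob(a["im"],"red",(270,150,100,150)))
t,Kt,Ct=snap("top"); np.savez("top2",im=t,K=Kt,C=Ct)
```

```text
6.42 tcp [ 0.524  -0.3806  0.1906] down [ 0.005 -0.002 -1.   ] jaw deg -6.13 w 0.199 F [ 0.2  0.3 -0.6] q [ 0.76  0.53 -0.25  1.23  0.13  1.39  0.41]
[319.11656746 274.94345238] [ 298  247   44   53 2016]
(array([319.20779862, 274.86920039]), array([ 298,  247,   44,   53, 2026], dtype=int32))
```

The tube is held: the cap's place in the image didn't change with the lift, and the width is steady. Moving toward the block to measure it.

step_arm:
  rows:
    - [0,0.03,0.01,0,0,0,0.0]
    - [-0.003,0.05,0,0,0,0,0.0]
    - [-0.003,0.05,0,0,0,0,0.0]
    - [-0.003,0.05,0,0,0,0,0.0]
    - [-0.003,0.03,0,0,0,0,0.0]
    - [0,0.01,0,0,0,0,0.0]
    - [0,0,0,0,0,0,0.0]
    - [0,0,0,0,0,0,0.0]

```text
clock: 7.52
tcp_pos: [0.5025, -0.1559, 0.187]
tcp_rot: [-1.164, 1.307, -1.28]
ft_force: [0.1, -1.0, 0.3]
gripper_width: 0.199
```

Run:
```python
from h import *
st()
im,K,C=wr("w5")
cv2.imwrite("pics/w5c.png",cv2.resize(im[:300,150:500],None,fx=2,fy=2,interpolation=cv2.INTER_CUBIC))
for n,P in [("w1",(.511,-.0727,.106)),("w2",(.5086,-.1068,.054)),("w3",(.5061,-.141,.054)),("A",(.5163,-.0383,.109)),("B",(.5015,-.1754,.109))]: print(n,proj(P,K,C).round(1))
```

```text
7.53 tcp [ 0.5025 -0.1559  0.187 ] down [-0.017  0.005 -1.   ] jaw deg -6.42 w 0.199 F [ 0.1 -1.   0.3] q [ 0.53  0.31 -0.34  1.57  0.1   1.3   0.07]
w1 [320.2  84.3]
w2 [322.7 130. ]
w3 [324.1 169.1]
A [322.4  28.3]
B [322.8 226. ]
```

View pics/w5c.png

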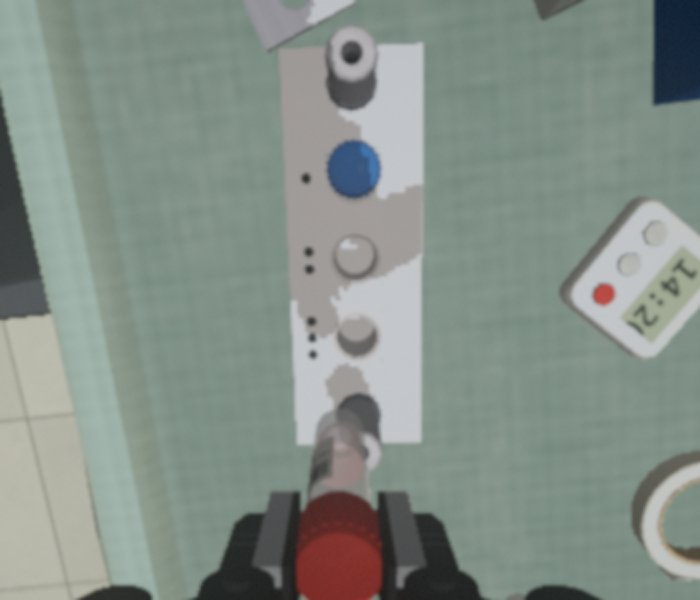

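Run:
```python
from h import *
a=np.load("w5.npz");im,K,C=a["im"],a["K"],a["C"]
# refine blue blob
print(blob(im,"blue",(305,60,50,50)))
g=cv2.cvtColor(im,cv2.COLOR_BGR2GRAY)
P={}
for n,uv,z,s in [("A",(326,26.5),.109,.07),("blue",(327,84),.106,.034),("p2",(327.5,127.5),.054,0),("p3",(328.5,167.5),.054,-.034)]:
    P[n]=(toz(uv,K,C,z),s); print(n,P[n][0].round(4))
X=np.array([p[:2] for p,_ in P.values()]); S=np.array([s for _,s in P.values()])
A=np.c_[np.ones(4),S]; c=np.linalg.lstsq(A,X,rcond=None)[0]; print("centre",c[0].round(4),"yaxis",c[1].round(4),"yaw",np.degrees(np.arctan2(-c[1,0],c[1,1])).round(2)); print((A@c-X).round(4))
a=np.load("w3.npz");im,K,C=a["im"],a["K"],a["C"]
print("cap3",toz((319.5,282.5),K,C,.101).round(4))
```

```text
(array([326.56563707,  83.97876448]), array([315,  71,  24,  27, 518], dtype=int32))
A [ 0.5188 -0.0375  0.109 ]
blue [ 0.5157 -0.073   0.106 ]
p2 [ 0.513  -0.1052  0.054 ]
p3 [ 0.5101 -0.14    0.054 ]
centre [ 0.5129 -0.1061] yaxis [0.083  0.9817] yaw -4.83
[[-0.      0.0001]
 [ 0.0001  0.0003]
 [-0.     -0.0009]
 [-0.      0.0005]]
cap3 [ 0.5239 -0.38    0.101 ]
```

step_arm:
  rows:
    - [0.0105,0.049,0,-0.3,-1.0,1.4,0.0]
    - [0,0,0,0,0,0,0.0]
    - [0,0,-0.02,0,0,0,0.0]
    - [0,0,-0.02,0,0,0,0.0]
    - [0,0,-0.02,0,0,0,0.0]
    - [0,0,0,0,0,0,0.0]

```text
clock: 8.32
tcp_pos: [0.5143, -0.1179, 0.125]
tcp_rot: [-1.16, 1.282, -1.29]
ft_force: [-1.1, 0.4, 0.4]
gripper_width: 0.201
```

```bash
python3 -c "from h import *; st()"
```

```text
8.32 tcp [ 0.5143 -0.1179  0.125 ] down [ 0.002 -0.005 -1.   ] jaw deg -5.99 w 0.201 F [-1.1  0.4  0.4] q [ 0.47  0.35 -0.36  1.69  0.14  1.13 -0.03]
```

step_arm:
  rows:
    - [-0.0013,0.0109,0,0.3,0.1,1.0,0.0]
    - [0,0,0,0,0,0,0.0]
    - [0,0,0,0,0,0,0.0]

```text
clock: 8.7
tcp_pos: [0.5148, -0.1081, 0.1272]
tcp_rot: [-1.163, 1.271, -1.276]
ft_force: [0.4, -0.4, -0.8]
gripper_width: 0.195
```

```bash
python3 -c "
from h import *
st(); im,K,C=wr('w6')
cv2.imwrite('pics/w6c.png',cv2.resize(im[100:310,200:440],None,fx=3,fy=2.8,interpolation=cv2.INTER_CUBIC))"
```

```text
8.7 tcp [ 0.5148 -0.1081  0.1272] down [ 0.004 -0.    -1.   ] jaw deg -5.06 w 0.195 F [ 0.4 -0.4 -0.8] q [ 0.46  0.34 -0.37  1.69  0.13  1.13 -0.03]
```

View pics/w6c.png

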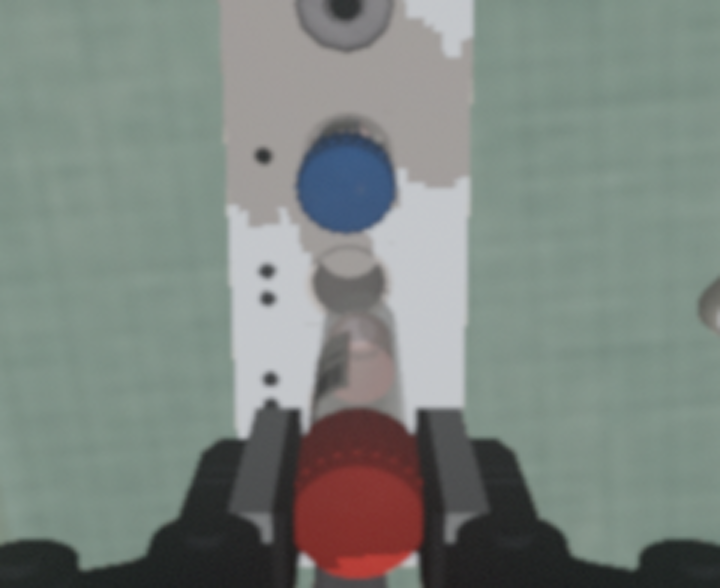

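Run:
```python
from h import *
a=np.load("w6.npz");im,K,C=a["im"],a["K"],a["C"]
f=lambda u,v,z:toz((200+u/3,100+v/2.8),K,C,z).round(4)
print("well",f(348,281,.054),"blue",f(346,184,.106),"cap",f(358,520,.1272+.048), "foot",f(361,330,.081))
print(blob(im,"blue",(290,130,60,60)),[toz(blob(im,"blue",(290,130,60,60))[0],K,C,.104).round(4)])
s=[arm.sense()["tcp_pos"] for _ in range(5)]; print(np.array(s).round(4))
```

```text
well [ 0.5127 -0.106   0.054 ] blue [ 0.5157 -0.0718  0.106 ] cap [ 0.5143 -0.1086  0.1752] foot [ 0.5152 -0.111   0.081 ]
(array([314.97153946, 165.57956016]), array([300, 149,  31,  33, 773], dtype=int32)) [array([ 0.5154, -0.0721,  0.104 ])]
[[ 0.5148 -0.1078  0.1272]
 [ 0.5148 -0.1078  0.1272]
 [ 0.5148 -0.1078  0.1272]
 [ 0.5148 -0.1078  0.1272]
 [ 0.5148 -0.1078  0.1272]]
```

step_arm:
  rows:
    - [-0.002,0.0018,0,0,0.2,0,0.0]
    - [0,0,0,0,0,0,0.0]
    - [0,0,0,0,0,0,0.0]

```text
clock: 9.12
tcp_pos: [0.513, -0.1059, 0.1279]
tcp_rot: [-1.165, 1.272, -1.275]
ft_force: [-0.4, 0.4, 1.3]
gripper_width: 0.197
```

Descending in small steps; the foot meets the mouth at about z = 0.100.

step_arm:
  rows:
    - [0,0,-0.012,0,0,0,0.0]
    - [0,0,-0.012,0,0,0,0.0]
    - [0,0,-0.008,0,0,0,0.0]
    - [0,0,-0.006,0,0,0,0.0]
    - [0,0,0,0,0,0,0.0]

```text
clock: 9.75
tcp_pos: [0.5118, -0.1059, 0.0858]
tcp_rot: [-1.167, 1.275, -1.273]
ft_force: [-0.0, 0.0, 0.8]
gripper_width: 0.198
```

step_arm:
  rows:
    - [0.0008,0,-0.008,0,0,0,0.0]
    - [0,0,-0.008,0,0,0,0.0]
    - [0,0,-0.006,0,0,0,0.0]
    - [0,0,0,0,0,0,0.0]

```text
clock: 10.25
tcp_pos: [0.5131, -0.1059, 0.0626]
tcp_rot: [-1.167, 1.274, -1.274]
ft_force: [-0.1, -0.6, -0.8]
gripper_width: 0.197
```

step_arm:
  rows:
    - [0,0,-0.003,0,0,0,0.0]
    - [0,0,-0.002,0,0,0,0.0]
    - [0,0,-0.002,0,0,0,0.0]
    - [0,0,0,0,0,0,0.0]

```text
clock: 10.75
tcp_pos: [0.5141, -0.1061, 0.0573]
tcp_rot: [-1.166, 1.272, -1.275]
ft_force: [-1.8, 0.1, -1.3]
gripper_width: 0.195
```

step_arm:
  rows:
    - [0,0,0,0,0,0,0.3]
    - [0,0,0,0,0,0,0.5]
    - [0,0,0,0,0,0,0.5]
    - [0,0,0,0,0,0,0.5]
    - [0,0,0.02,0,0,0,0.5]
    - [0,0,0.04,0,0,0,0.5]
    - [0,0,0.04,0,0,0,0.5]
    - [0,-0.05,0.03,0,0,0,0.5]

```text
clock: 11.75
tcp_pos: [0.5122, -0.1503, 0.1877]
tcp_rot: [-1.172, 1.271, -1.261]
ft_force: [1.4, -0.6, 0.3]
gripper_width: 0.497
```

step_arm:
  rows:
    - [0,-0.03,0,0,0,0,0.5]
    - [0,0,0,0,0,0,0.5]
    - [0,0,0,0,0,0,0.5]

```text
clock: 12.12
tcp_pos: [0.5133, -0.1849, 0.1905]
tcp_rot: [-1.167, 1.27, -1.27]
ft_force: [0.6, 0.8, -0.2]
gripper_width: 0.496
```

Run:
```python
from h import *
st(); im,K,C=wr("w7")
r=blob(im,"red",(280,100,90,140)); b=blob(im,"blue",(280,30,90,100)); print(r,b)
print("red",toz(r[0],K,C,.104).round(4),"blue",toz(b[0],K,C,.104).round(4))
```

```text
12.12 tcp [ 0.5133 -0.1849  0.1905] down [ 0.001  0.001 -1.   ] jaw deg -4.79 w 0.496 F [ 0.6  0.8 -0.2] q [ 0.57  0.33 -0.33  1.54  0.11  1.29  0.14]
(array([310.82474227, 102.12371134]), array([301, 100,  21,   7,  97], dtype=int32)) (array([308.93011647,  42.91347754]), array([296,  30,  26,  28, 601], dtype=int32))
red [ 0.5132 -0.113   0.104 ] blue [ 0.5154 -0.0739  0.104 ]
```

Run:
```python
from h import *
a=np.load("w7.npz");im,K,C=a["im"],a["K"],a["C"]
for c,b in (("red",(280,60,90,140)),("blue",(280,10,90,100))):
    r=blob(im,c,b); print(c,r,toz(r[0],K,C,.104).round(4))
```

```text
red (array([310.7358871 ,  93.04435484]), array([299,  81,  25,  26, 496], dtype=int32)) [ 0.5137 -0.1068  0.104 ]
blue (array([308.93269231,  42.38301282]), array([296,  27,  26,  31, 624], dtype=int32)) [ 0.5155 -0.0736  0.104 ]
```

step_arm:
  rows:
    - [-0.0123,-0.0485,0,0,0,0,0.5]
    - [-0.0123,-0.0485,0,0,0,0,0.5]
    - [-0.0123,-0.0485,0,0,0,0,0.5]
    - [-0.0123,-0.0485,0,0,0,0,0.5]
    - [0,0,-0.02,0,0,0,0.5]
    - [0,0,-0.02,0,0,0,0.5]
    - [0,0,0,0,0,0,0.5]

```text
clock: 13.05
tcp_pos: [0.4657, -0.3684, 0.1458]
tcp_rot: [-1.174, 1.261, -1.244]
ft_force: [-1.0, 0.5, 0.5]
gripper_width: 0.503
```

Run:
```python
from h import *
st(); im,K,C=wr("w8")
r=blob(im,"green",(200,120,240,180)); print(r,toz(r[0],K,C,.097).round(4))
```

```text
13.05 tcp [ 0.4657 -0.3684  0.1458] down [-0.002  0.011 -1.   ] jaw deg -3.45 w 0.503 F [-1.   0.5  0.5] q [ 0.82  0.46 -0.25  1.46  0.11  1.25  0.5 ]
(array([316.87719298, 229.51851852]), array([304, 218,  26,  24, 513], dtype=int32)) [ 0.463  -0.3798  0.097 ]
```

step_arm:
  rows:
    - [-0.002,-0.0108,0,-0.6,-0.1,-1.5,0.5]
    - [0,0,0,0,0,0,0.5]
    - [0,0,0,0,0,0,0.5]

```text
clock: 13.48
tcp_pos: [0.4671, -0.3789, 0.1496]
tcp_rot: [-1.166, 1.266, -1.276]
ft_force: [0.2, -0.5, 0.5]
gripper_width: 0.499
```

Run:
```python
from h import *
st()
```

```text
13.47 tcp [ 0.4671 -0.3789  0.1496] down [ 0.006 -0.003 -1.   ] jaw deg -4.84 w 0.499 F [ 0.2 -0.5  0.5] q [ 0.82  0.46 -0.24  1.45  0.11  1.24  0.48]
```

step_arm:
  rows:
    - [-0.0038,0,-0.02,0.2,0.3,-0.2,0.5]
    - [0,0,-0.02,0,0,0,0.5]
    - [0,0,-0.02,0,0,0,0.5]
    - [0,0,-0.02,0,0,0,0.5]
    - [0,0,0,0,0,0,0.5]
    - [0,0,0,0,0,0,0.5]

```text
clock: 14.22
tcp_pos: [0.4603, -0.3774, 0.0627]
tcp_rot: [-1.166, 1.279, -1.269]
ft_force: [0.1, 0.1, 0.2]
gripper_width: 0.496
```

Run:
```python
from h import *
st()
```

```text
14.22 tcp [ 0.4603 -0.3774  0.0627] down [-0.004  0.004 -1.   ] jaw deg -5.08 w 0.496 F [0.1 0.1 0.2] q [ 0.82  0.53 -0.23  1.56  0.13  1.07  0.47]
```

step_arm:
  rows:
    - [0.003,-0.002,-0.01,-0.2,-0.2,0,0.5]
    - [0,0,0,0,0,0,0.5]
    - [0,0,0,0,0,0,0.1]
    - [0,0,0,0,0,0,0.0]
    - [0,0,0,0,0,0,0.0]
    - [0,0,0,0,0,0,0.0]
    - [0,0,0,0,0,0,0.0]

```text
clock: 15.1
tcp_pos: [0.465, -0.3808, 0.0545]
tcp_rot: [-1.165, 1.27, -1.278]
ft_force: [0.2, 0.7, -0.1]
gripper_width: 0.196
```

Run:
```python
from h import *
st(); im,K,C=wr("w9"); r=blob(im,"green",(250,150,140,170)); print(r,toz(r[0],K,C,.097).round(4))
```

```text
15.1 tcp [ 0.465  -0.3808  0.0545] down [ 0.003 -0.003 -1.   ] jaw deg -5.09 w 0.196 F [ 0.2  0.7 -0.1] q [ 0.82  0.54 -0.23  1.57  0.14  1.05  0.46]
(array([318.8636644 , 276.83837138]), array([ 298,  251,   43,   50, 1621], dtype=int32)) [ 0.4645 -0.3801  0.097 ]
```

step_arm:
  rows:
    - [0,0,0.01,0,0,0,0.0]
    - [0,0,0.03,0,0,0,0.0]
    - [0,0,0.035,0,0,0,0.0]
    - [0,0,0.035,0,0,0,0.0]
    - [0,0,0.02,0,0,0,0.0]
    - [0.009,0.045,0.005,0,0,0,0.0]
    - [0.009,0.05,0,0,0,0,0.0]
    - [0.009,0.05,0,0,0,0,0.0]

```text
clock: 16.15
tcp_pos: [0.4909, -0.239, 0.1993]
tcp_rot: [-1.16, 1.272, -1.294]
ft_force: [1.1, 0.4, 0.3]
gripper_width: 0.194
```

step_arm:
  rows:
    - [0.009,0.05,0,0,0,0,0.0]
    - [0.009,0.03,0,0,0,0,0.0]
    - [0,0,0,0,0,0,0.0]
    - [0,0,0,0,0,0,0.0]

```text
clock: 16.65
tcp_pos: [0.511, -0.1512, 0.2033]
tcp_rot: [-1.16, 1.261, -1.291]
ft_force: [-0.1, -0.2, -0.1]
gripper_width: 0.199
```

Run:
```python
from h import *
st()
```

```text
16.65 tcp [ 0.511  -0.1512  0.2033] down [ 0.015 -0.01  -1.   ] jaw deg -5.25 w 0.199 F [-0.1 -0.2 -0.1] q [ 0.53  0.28 -0.35  1.56  0.11  1.29  0.07]
```

step_arm:
  rows:
    - [-0.001,0.011,0,0.6,0.85,0.2,0.0]
    - [0,0,0,0,0,0,0.0]
    - [0,0,-0.025,0,0,0,0.0]
    - [0,0,-0.025,0,0,0,0.0]
    - [0,0,-0.02,0,0,0,0.0]
    - [0,0,0,0,0,0,0.0]
    - [0,0,0,0,0,0,0.0]

```text
clock: 17.52
tcp_pos: [0.5094, -0.1476, 0.1324]
tcp_rot: [-1.162, 1.282, -1.284]
ft_force: [0.3, -0.6, 0.5]
gripper_width: 0.197
```

Run:
```python
from h import *
st()
```

```text
17.52 tcp [ 0.5094 -0.1476  0.1324] down [-0.    -0.002 -1.   ] jaw deg -5.75 w 0.197 F [ 0.3 -0.6  0.5] q [ 0.52  0.34 -0.34  1.67  0.13  1.15  0.04]
```

step_arm:
  rows:
    - [0.0007,0.0076,-0.01,0.1,0,0.7,0.0]
    - [0,0,0,0,0,0,0.0]
    - [0,0,0,0,0,0,0.0]

```text
clock: 17.9
tcp_pos: [0.5116, -0.1397, 0.1237]
tcp_rot: [-1.165, 1.27, -1.276]
ft_force: [-0.1, -0.2, -0.1]
gripper_width: 0.195
```

Run:
```python
from h import *
st(); im,K,C=wr("w10")
r=blob(im,"red",(260,60,120,110)); b=blob(im,"green",(270,180,100,150)); print(r,b)
print("red",toz(r[0],K,C,.104).round(4),"green",toz(b[0],K,C,arm.sense()["tcp_pos"][2]+.0425).round(4))
cv2.imwrite('pics/w10c.png',cv2.resize(im[80:310,200:440],None,fx=3,fy=2.6,interpolation=cv2.INTER_CUBIC))
```

```text
17.9 tcp [ 0.5116 -0.1397  0.1237] down [ 0.003 -0.001 -1.   ] jaw deg -5.0 w 0.195 F [-0.1 -0.2 -0.1] q [ 0.51  0.35 -0.35  1.68  0.13  1.13  0.03]
(array([317.84691358, 162.42469136]), array([303, 153,  31,  17, 405], dtype=int32)) (array([319.33488372, 278.46777409]), array([ 298,  256,   43,   45, 1505], dtype=int32))
red [ 0.5141 -0.1015  0.104 ] green [ 0.5112 -0.14    0.1661]
```

View pics/w10c.png

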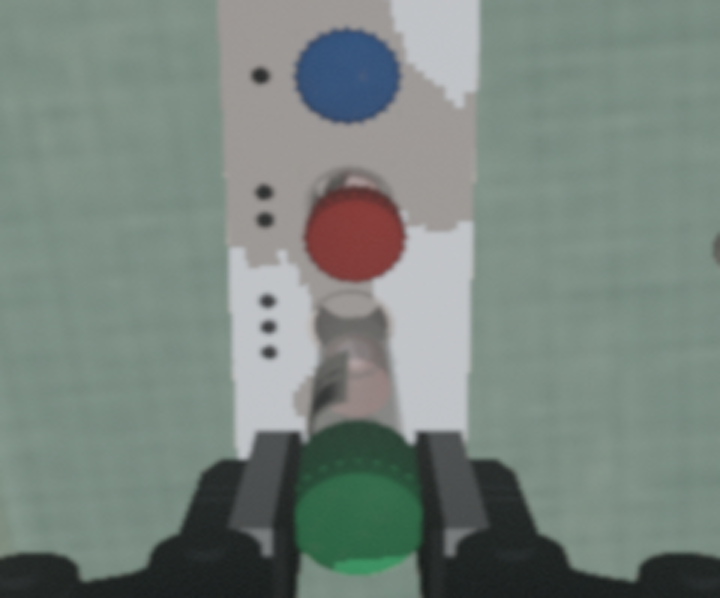

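Run:
```python
from h import *
a=np.load("w10.npz");im,K,C=a["im"],a["K"],a["C"]
f=lambda u,v,z:toz((200+u/3,80+v/2.6),K,C,z).round(4)
print("well3",f(351,324,.054),"red",f(355,234,.106),"blue",f(347,76,.106),"foot",f(357,360,.078))
```

```text
well3 [ 0.51   -0.1401  0.054 ] red [ 0.514  -0.1054  0.106 ] blue [ 0.5154 -0.0729  0.106 ] foot [ 0.5112 -0.1429  0.078 ]
```

step_arm:
  rows:
    - [-0.0014,0,0,0,0.1,0,0.0]
    - [0,0,0,0,0,0,0.0]
    - [0,0,-0.01,0,0,0,0.0]
    - [0,0,-0.01,0,0,0,0.0]
    - [0,0,-0.008,0,0,0,0.0]
    - [0,0,0,0,0,0,0.0]

```text
clock: 18.7
tcp_pos: [0.5098, -0.14, 0.0933]
tcp_rot: [-1.167, 1.272, -1.275]
ft_force: [0.3, 0.3, 0.9]
gripper_width: 0.198
```

step_arm:
  rows:
    - [0,0,-0.009,0,0,0,0.0]
    - [0,0,-0.009,0,0,0,0.0]
    - [0,0,-0.008,0,0,0,0.0]
    - [0,0,-0.006,0,0,0,0.0]
    - [0,0,0,0,0,0,0.0]

```text
clock: 19.32
tcp_pos: [0.5098, -0.14, 0.0591]
tcp_rot: [-1.167, 1.272, -1.275]
ft_force: [-0.4, -0.3, 0.3]
gripper_width: 0.198
```

step_arm:
  rows:
    - [0,0,0,0,0,0,0.3]
    - [0,0,0,0,0,0,0.5]
    - [0,0,0,0,0,0,0.5]
    - [0,0,0,0,0,0,0.5]
    - [0,0,0.02,0,0,0,0.5]
    - [0,0,0.045,0,0,0,0.5]
    - [0,0,0.045,0,0,0,0.5]
    - [0,0,0.04,0,0,0,0.5]

```text
clock: 20.32
tcp_pos: [0.5061, -0.1389, 0.21]
tcp_rot: [-1.171, 1.279, -1.269]
ft_force: [0.5, -0.5, 0.5]
gripper_width: 0.501
```

step_arm:
  rows:
    - [-0.01,0.048,0,0,0,8,0.5]
    - [-0.01,0.048,0,0,0,8,0.5]
    - [-0.01,0.048,0,0,0,8,0.5]
    - [-0.01,0.048,0,0,0,0,0.5]
    - [0,0,0,0,0,0,0.5]
    - [0,0,0,0,0,0,0.5]

```text
clock: 21.08
tcp_pos: [0.4677, 0.0571, 0.216]
tcp_rot: [-1.35, 0.946, -0.959]
ft_force: [-0.6, -0.5, -0.6]
gripper_width: 0.504
```

Run:
```python
from h import *
st(); im,K,C=wr("w11")
g=cv2.cvtColor(im,cv2.COLOR_BGR2GRAY)
for q in ["plate_handle","plate"]:
    for r in arm.masks_of("wrist",q)[:1]:
        print(q,r["box"],round(r["confidence"],2)); m=r["mask"]; np.save("m_"+q,m); c=cv2.findContours(m.astype(np.uint8),0,1)[0]; c=max(c,key=cv2.contourArea); print(cv2.minAreaRect(c))
cv2.imwrite('pics/w11.png',im)
```

```text
21.07 tcp [0.4677 0.0571 0.216 ] down [ 0.007 -0.002 -1.   ] jaw deg 19.66 w 0.504 F [-0.6 -0.5 -0.6] q [ 0.32  0.17 -0.55  1.68  0.1   1.31  0.09]
plate_handle [310.9, 70.7, 45.3, 157.2] 0.76
((331.5, 148.5), (155.0, 43.0), 90.0)
plate [307.1, 71.3, 48.4, 154.8] 0.95
((331.5, 148.5), (155.0, 43.0), 90.0)
```

View pics/w11.png

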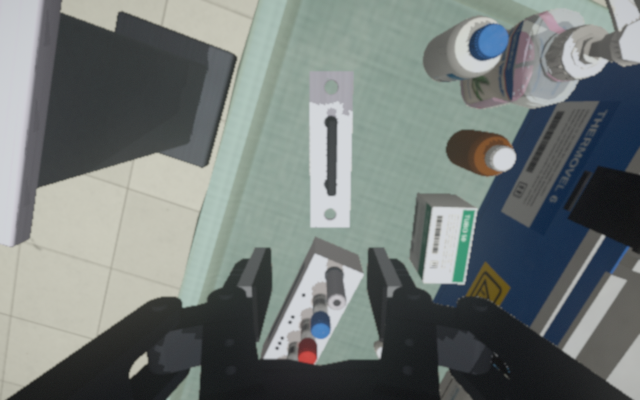

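Run:
```python
from h import *
a=np.load("w11.npz");im,K,C=a["im"],a["K"],a["C"]
h=cv2.cvtColor(im,cv2.COLOR_BGR2HSV)
def cen(m,x,y,w,hh):
    v,u=np.nonzero(m[y:y+hh,x:x+w]); return np.array([u.mean()+x,v.mean()+y]),len(u)
S=h[...,1]>45; V=h[...,2]<75
a_,n1=cen(S,318,76,26,22); b_,n2=cen(S,318,205,26,18); hd,n3=cen(V,318,112,28,86)
v,u=np.nonzero(V[112:198,318:346]); print("bar rows",v.min()+112,v.max()+112,"slope",np.polyfit(v,u,1))
print(a_,n1,b_,n2,hd,n3)
A=toz(a_,K,C,.006);B=toz(b_,K,C,.006);H=toz(hd,K,C,.042)
d=A-B;print(A.round(4),B.round(4),np.linalg.norm(d).round(4),"mid",((A+B)/2).round(4),"yaw",np.degrees(np.arctan2(-d[0],d[1])).round(2),"H",H.round(4))
e0=toz((332,117),K,C,.046);e1=toz((331,194),K,C,.046);print(e0,e1,(e0+e1)/2,np.linalg.norm(e0-e1))
```

```text
bar rows 117 189 slope [-0.05258195 13.36976416]
[nan nan] 0 [nan nan] 0 [330.06521739 136.80978261] 184
[nan nan nan] [nan nan nan] nan mid [nan nan nan] yaw nan H [0.4652 0.0978 0.042 ]
[0.46023323 0.11636145 0.046     ] [0.4857767  0.04412447 0.046     ] [0.47300496 0.08024296 0.046     ] 0.07662017142077543<stdin>:5: RuntimeWarning: Mean of empty slice.
  ret = ret.dtype.type(ret / rcount)
```

Run:
```python
from h import *
a=np.load("w11.npz");im,K,C=a["im"],a["K"],a["C"]
m=np.load("m_plate.npy")
def hole(x,y,w,hh):
    p=im[y:y+hh,x:x+w].astype(int); d=p[...,1]-p[...,2]; t=d>(d.min()+d.max())/2; v,u=np.nonzero(t); return np.array([u.mean()+x,v.mean()+y]),len(u),d.min(),d.max()
r=[hole(320,77,22,20),hole(320,205,22,19)];print(r)
A=toz(r[0][0],K,C,.006);B=toz(r[1][0],K,C,.006);d=A-B
print(A.round(4),B.round(4),np.linalg.norm(d).round(4),"mid",((A+B)/2).round(4),"yaw",np.degrees(np.arctan2(-d[0],d[1])).round(2))
```

```text
[(array([330.85915493,  86.8028169 ]), 142, np.int64(-2), np.int64(19)), (array([329.61333333, 213.38666667]), 75, np.int64(1), np.int64(20))]
[0.4505 0.1443 0.006 ] [0.4974 0.0126 0.006 ] 0.1398 mid [0.4739 0.0785 0.006 ] yaw 19.59
```

Plate: hole spacing measures 139.8 mm (140 specified), its middle is at (0.4737, 0.079) and its yaw is 19.6°, already in line with the jaws. Going down.

step_arm:
  rows:
    - [0.006,0.022,-0.02,0.1,0.4,0,0.45]
    - [0,0,-0.04,0,0,0,0.45]
    - [0,0,-0.04,0,0,0,0.45]
    - [0,0,-0.03,0,0,0,0.45]
    - [0,0,0,0,0,0,0.45]
    - [0,0,0,0,0,0,0.45]

```text
clock: 21.98
tcp_pos: [0.478, 0.0713, 0.0836]
tcp_rot: [-1.344, 0.963, -0.969]
ft_force: [1.2, -0.0, 0.3]
gripper_width: 0.453
```

Run:
```python
from h import *
st()
```

```text
21.98 tcp [0.478  0.0713 0.0836] down [ 0.004 -0.001 -1.   ] jaw deg 18.65 w 0.453 F [ 1.2 -0.   0.3] q [ 0.25  0.33 -0.54  1.85  0.2   1.01 -0.04]
```

step_arm:
  rows:
    - [-0.0042,0.008,-0.02,0.1,0.2,1.0,0.45]
    - [0,0,-0.02,0,0,0,0.45]
    - [0,0,-0.015,0,0,0,0.45]
    - [0,0,0,0,0,0,0.45]
    - [0,0,0,0,0,0,0.45]

```text
clock: 22.6
tcp_pos: [0.4814, 0.079, 0.0342]
tcp_rot: [-1.34, 0.945, -0.964]
ft_force: [0.1, -0.3, -0.3]
gripper_width: 0.448
```

Run:
```python
from h import *
st()
```

```text
22.6 tcp [0.4814 0.079  0.0342] down [ 0.016  0.001 -1.   ] jaw deg 19.42 w 0.448 F [ 0.1 -0.3 -0.3] q [ 0.22  0.4  -0.52  1.9   0.25  0.89 -0.09]
```

step_arm:
  rows:
    - [-0.008,0,0,0,0.9,0.2,0.45]
    - [0,0,0,0,0,0,0.45]
    - [0,0,0,0,0,0,0.45]

```text
clock: 22.98
tcp_pos: [0.4741, 0.0791, 0.0358]
tcp_rot: [-1.35, 0.952, -0.954]
ft_force: [0.4, 0.1, -0.5]
gripper_width: 0.453
```

Run:
```python
from h import *
st()
```

```text
22.98 tcp [0.4741 0.0791 0.0358] down [ 0.002  0.001 -1.   ] jaw deg 19.62 w 0.453 F [ 0.4  0.1 -0.5] q [ 0.22  0.39 -0.52  1.91  0.24  0.9  -0.08]
```

Now down to TCP z of about −0.006, in slow steps (real tips ≈ 0.02, plate top 0.008).

step_arm:
  rows:
    - [-0.001,0,-0.01,0,0.1,0,0.45]
    - [0,0,-0.01,0,0,0,0.45]
    - [0,0,-0.008,0,0,0,0.45]
    - [0,0,0,0,0,0,0.45]

```text
clock: 23.48
tcp_pos: [0.4723, 0.0789, 0.0052]
tcp_rot: [-1.352, 0.955, -0.952]
ft_force: [-0.2, -0.8, 0.1]
gripper_width: 0.453
```

step_arm:
  rows:
    - [0,0,-0.006,0,0,0,0.45]
    - [0,0,-0.004,0,0,0,0.45]
    - [0,0,0,0,0,0,0.45]

```text
clock: 23.85
tcp_pos: [0.4725, 0.079, -0.0055]
tcp_rot: [-1.352, 0.955, -0.952]
ft_force: [-0.3, 0.3, -0.5]
gripper_width: 0.451
```

Run:
```python
from h import *
st()
```

```text
23.85 tcp [ 0.4725  0.079  -0.0055] down [-0.001  0.001 -1.   ] jaw deg 19.62 w 0.451 F [-0.3  0.3 -0.5] q [ 0.19  0.45 -0.5   1.95  0.29  0.81 -0.12]
```

step_arm:
  rows:
    - [0,0,0,0,0,0,0.2]
    - [0,0,0,0,0,0,0.0]
    - [0,0,0,0,0,0,0.0]
    - [0,0,0,0,0,0,0.0]
    - [0,0,0,0,0,0,0.0]

```text
clock: 24.48
tcp_pos: [0.4728, 0.0791, -0.0053]
tcp_rot: [-1.351, 0.954, -0.952]
ft_force: [-0.3, 0.4, -1.7]
gripper_width: 0.103
```

Run:
```python
from h import *
st()
im,K,C=wr("w12")
```

```text
24.48 tcp [ 0.4728  0.0791 -0.0053] down [-0.001  0.002 -1.   ] jaw deg 19.62 w 0.103 F [-0.3  0.4 -1.7] q [ 0.2   0.45 -0.5   1.94  0.29  0.81 -0.12]
```

Holding the bar (0.103 open ≈ 9 mm). Lifting.

step_arm:
  rows:
    - [0,0,0.01,0,0,0,0.0]
    - [0,0,0.02,0,0,0,0.0]
    - [0,0,0.03,0,0,0,0.0]
    - [0,0,0.03,0,0,0,0.0]
    - [0,0,0.03,0,0,0,0.0]
    - [0,0,0.03,0,0,0,0.0]
    - [0,0,0.02,0,0,0,0.0]
    - [0,0,0,0,0,0,0.0]

```text
clock: 25.52
tcp_pos: [0.4701, 0.0793, 0.1732]
tcp_rot: [-1.353, 0.953, -0.951]
ft_force: [-0.8, -0.1, -2.5]
gripper_width: 0.101
```

Run:
```python
from h import *
st()
im,K,C=wr("w13")
a=np.load("w12.npz")["im"]
for i,n in ((a,"before"),(im,"after")):
    for r in arm.masks_of("wrist","plate")[:1] if n=="after" else []: print(r["box"],r["confidence"])
print(np.abs(a[:,200:440].astype(int)-im[:,200:440]).mean(axis=(1,2))[100:400:25].round(1))
```

```text
25.52 tcp [0.4701 0.0793 0.1732] down [-0.001  0.001 -1.   ] jaw deg 19.73 w 0.101 F [-0.8 -0.1 -2.5] q [ 0.28  0.23 -0.57  1.73  0.13  1.22  0.02]
[267.6, 64.5, 106.2, 298.8] 0.89
[22.7 22.7 22.2 21.3 21.  21.  21.3 19.9 11.4  8.6  9.2  6.3]
```

step_arm:
  rows:
    - [0.004,-0.015,0.01,0,0,-3,0.0]
    - [0.0085,-0.035,0,0,0,-5,0.0]
    - [0.0085,-0.035,0,0,0,-5,0.0]
    - [0.0085,-0.035,0,0,0,-5,0.0]
    - [0.0085,-0.035,0,0,0,-5,0.0]
    - [0.004,-0.02,0,0,0,-2,0.0]
    - [0,0,0,0,0,0,0.0]
    - [0,0,0,0,0,0,0.0]

```text
clock: 26.62
tcp_pos: [0.5081, -0.1069, 0.1778]
tcp_rot: [-1.159, 1.308, -1.285]
ft_force: [-0.3, -0.1, -1.0]
gripper_width: 0.101
```

Run:
```python
from h import *
st()
```

```text
26.62 tcp [ 0.5081 -0.1069  0.1778] down [-0.015  0.005 -1.   ] jaw deg -6.72 w 0.101 F [-0.3 -0.1 -1. ] q [ 0.48  0.3  -0.38  1.61  0.11  1.27 -0.04]
```

step_arm:
  rows:
    - [0.0048,0.0008,-0.01,-0.3,-0.9,1.6,0.0]
    - [0,0,-0.015,0,0,0,0.0]
    - [0,0,0,0,0,0,0.0]
    - [0,0,0,0,0,0,0.0]

```text
clock: 27.12
tcp_pos: [0.5127, -0.0999, 0.1522]
tcp_rot: [-1.168, 1.268, -1.266]
ft_force: [-0.7, -0.7, -1.6]
gripper_width: 0.104
```

Run:
```python
from h import *
st()
im,K,C=wr("w14"); np.savez("dummy")
# predicted pixels: plate holes (model) and pillar tops
s=arm.sense(); M=R.from_rotvec(s["tcp_rot"]).as_matrix(); p=np.array(s["tcp_pos"])
for sgn in (1,-1):
    hp=p+M@np.array([0,-.0083-.005,0])-M[:,0]*.07*sgn; print("hole",sgn,proj(hp,K,C).round(1),hp.round(4))
```

```text
27.12 tcp [ 0.5127 -0.0999  0.1522] down [ 0.001  0.002 -1.   ] jaw deg -4.56 w 0.104 F [-0.7 -0.7 -1.6] q [ 0.47  0.32 -0.39  1.66  0.13  1.19 -0.03]
hole 1 [319.4 102.4] [ 0.5181 -0.0302  0.1656]
hole -1 [319.4 367.1] [ 0.5069 -0.1697  0.1652]
```

step_arm:
  rows:
    - [0.0002,-0.0062,0,-0.1,0.1,-0.5,0.0]
    - [0,0,-0.012,0,0,0,0.0]
    - [0,0,-0.01,0,0,0,0.0]
    - [0,0,0,0,0,0,0.0]
    - [0,0,0,0,0,0,0.0]

```text
clock: 27.8
tcp_pos: [0.5127, -0.1072, 0.1287]
tcp_rot: [-1.166, 1.276, -1.275]
ft_force: [0.2, -1.1, -2.2]
gripper_width: 0.105
```

Run:
```python
from h import *
st()
```

```text
27.8 tcp [ 0.5127 -0.1072  0.1287] down [-0.001  0.    -1.   ] jaw deg -5.17 w 0.105 F [ 0.2 -1.1 -2.2] q [ 0.47  0.34 -0.38  1.69  0.14  1.14 -0.04]
```

step_arm:
  rows:
    - [0.0002,0.001,-0.009,0,0,0,0.0]
    - [0,0,-0.008,0,0,0,0.0]
    - [0,0,0,0,0,0,0.0]
    - [0,0,0,0,0,0,0.0]
    - [0,0,0,0,0,0,0.0]

```text
clock: 28.42
tcp_pos: [0.5132, -0.1059, 0.1107]
tcp_rot: [-1.166, 1.276, -1.275]
ft_force: [0.3, -0.5, -2.4]
gripper_width: 0.105
```

Run:
```python
from h import *
st()
im,K,C=wr("w15"); s=arm.sense(); M=R.from_rotvec(s["tcp_rot"]).as_matrix(); p=np.array(s["tcp_pos"])
print(proj(p+M@np.array([0,-.0133,0])-M[:,0]*.07,K,C),"threadA pred",proj((.5189,-.0365,.109),K,C))
c=cv2.resize(im[40:160,250:390],(420,360),interpolation=cv2.INTER_CUBIC)
sc,Ks,Cs=snap("scene"); d=cv2.resize(sc[150:270,260:380],(360,360),interpolation=cv2.INTER_CUBIC)
for n,P in (("A",(.5189,-.0365,.109)),("B",(.5069,-.1757,.109))): print(n,proj(P,Ks,Cs))
cv2.imwrite("pics/fin.png",np.hstack([c,d]))
```

```text
28.43 tcp [ 0.5132 -0.1059  0.1107] down [-0.001  0.    -1.   ] jaw deg -5.15 w 0.105 F [ 0.3 -0.5 -2.4] q [ 0.47  0.36 -0.38  1.71  0.15  1.1  -0.05]
[319.94428809 102.38504745] threadA pred [318.4178788  103.58690914]
A [310.97751321 199.54223021]
B [348.09372789 175.86025854]
```

View pics/fin.png

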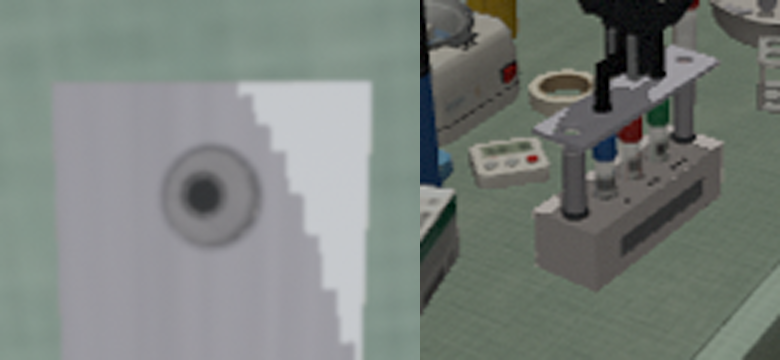

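Run:
```python
from h import *
a=np.load("w15.npz");im,K,C=a["im"],a["K"],a["C"]
f=lambda u,v,z:toz((250+u/3,40+v/3),K,C,z).round(4)
print("hole",f(211,196,.124),f(211,196,.119),"thread",f(204,195,.109))
t,Kt,Ct=snap("top"); s,Ks,Cs=snap("scene")
for n,c,z in (("scene",s,0),):
    for q in ("blue","red","green"):
        try: print(q,blob(c,q,(300,180,60,60))[1])
        except Exception as e: print(q,e)
# hole B / pillar B in the wrist or top
p=proj((.502,-.1757,.124),Kt,Ct).astype(int); cv2.imwrite("pics/tb.png",t[p[1]-15:p[1]+15,p[0]-15:p[0]+15]); print(p, t[p[1]-6:p[1]+7,p[0]-6:p[0]+7].mean(2).astype(int))
p=proj((.516,-.0365,.124),Kt,Ct).astype(int);print(p, t[p[1]-6:p[1]+7,p[0]-6:p[0]+7].mean(2).astype(int))
```

```text
hole [ 0.5197 -0.0375  0.124 ] [ 0.5197 -0.0374  0.119 ] thread [ 0.5186 -0.0371  0.109 ]
blue [318 195   7   9  46]
red [326 189   8   8  43]
green [336 184   7   8  39]
[345 226] [[ 97 104 111 126 166 192 199 196 197 198 198 197 196]
 [ 93  99 106 125 163 191 198 198 198 198 195 196 195]
 [ 87  91 101 119 160 190 193 193 195 196 196 197 188]
 [ 84  89  95 118 157 179 175 164 171 190 196 196 182]
 [ 84  82  92 123 165 170 152 125 142 176 194 197 180]
 [ 84  77  84 128 175 164 132 100 117 160 187 196 181]
 [ 81  76  79 126 176 156  99  70 103 148 182 197 180]
 [ 81  75  78 125 179 160  98  78 114 155 190 196 181]
 [ 83  75  78 127 186 185 151 143 156 180 194 195 181]
 [ 82  74  78 127 187 197 191 185 187 195 198 198 180]
 [ 82  74  80 128 187 198 199 198 197 198 197 196 182]
 [ 83  77  83 136 189 198 198 197 196 197 198 196 181]
 [ 83  75  88 142 188 198 197 198 196 197 197 196 181]]
[295 222] [[138 181 196 199 197 197 196 195 193 179 133 118 119]
 [141 184 198 198 197 194 188 174 168 156 120 115 117]
 [141 185 196 194 187 172 160 145 139 128 105 111 112]
 [136 181 187 175 159 135 127 124 129 123 101 109 109]
 [127 160 162 142 124 106 104 117 125 122 100 106 106]
 [116 138 139 127 103  95 100 109 116 118  99 101  99]
 [115 129 133 123  99  89  80  90 105 108  98  98  86]
 [118 128 134 126 106  79  56  68 100 108  96  89  74]
 [117 126 132 129 113  85  58  73 108 116  93  79  61]
 [118 127 129 129 122 109  98 102 120 118  88  64  54]
 [114 127 130 130 129 129 126 126 129 119  84  54  48]
 [115 128 131 133 131 132 132 133 131 121  82  48  47]
 [118 131 133 133 132 133 133 132 133 120  82  45  48]]
```

```bash
python3 -c "
from h import *
st(); print(np.abs(arm.sense()['joint_velocities']).max()); arm.job_done()"
```

```text
28.62 tcp [ 0.5133 -0.1059  0.1108] down [-0.  0. -1.] jaw deg -5.15 w 0.106 F [ 0.3 -0.2 -1.7] q [ 0.47  0.36 -0.38  1.71  0.15  1.1  -0.05]
0.002539371800331677
the job is handed in; nothing more can be done
```

I put the red tube in place two, then the green tube in place three. I handed in with the gripper holding the retaining plate by its handle over the pillars, at 28.6 s of the 72 s. `job_done` gives no verdict, so the result below is from my own checks.

**Last checks on the plate:**
- **Level and still:** the tool pointed straight down to within 0.001, and joint speeds were at most 0.003 rad/s.
- **Height:** the metal underside is about 10 mm above the pillar tops, worked out from the reported tool position, not measured directly. The wrist force was about the plate's own weight, so it seems to touch nothing below.
- **Holes:** at the +y pillar, the thread shows whole through the hole, about 1.1 mm off centre. At the -y pillar, the block and plate geometry gives under 1 mm. A coarse top-camera check there looked consistent.

**Last checks on the tubes:** the red cap sat in line with the blue one, at matching size. Green went down to seating depth with no resistance. All three caps were visible under the plate at the end.

**Disagreements and a miss:**
- **First grasp:** my first try at the red tube closed on nothing. The real fingertips sit about 25 mm behind the reported TCP, and allowing for that fixed it.
- **Top camera:** its x positions read about 4 mm less than the wrist camera's. I used the wrist values, which matched where the arm actually gripped and inserted the tubes.
- **Gripper opening:** it read 1–2 mm narrower than the given sizes of what it held.

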